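# Kitting power-supply parts from the delivery rack into die-cut foam

### The arm

A 7-joint arm with a two-finger parallel gripper is mounted at the origin on the work surface. World frame = base frame: x ahead of the robot, y to its left, z up, the work surface at z = 0. Lengths are in m, angles in rad, forces in N, time in s.
With the tool pointing down it reaches from about 0.35 to 0.9 m from the base axis. Payload 8.1 kg.
Tool frame: the origin (TCP) lies on the front face of the gripper's body, between the roots of the fingers; the fingertips stand 66 mm ahead of it and the grasp point (between the pads) lies 47 mm ahead of it (arm.finger_overhang is the distance from the TCP to the fingertips, in m); z points along the fingers, y is the line along which they close (so a half turn about z gives the same grasp; the last joint's range is limited). The gripper opens to 92 mm and grips with 3 to 60 N. Pads are 19 mm wide; open, the fingers measure 130 mm over their backs; the gripper's body (75 mm by 190 mm) begins 47 mm behind the grasp point.
Start: joints at [1.2, 0.434, 0.025, 1.573, -0.012, 1.134, -0.075], TCP at [0.165, -0.603, 0.292] pointing down, gripper open.
Joint ranges: [-2.62, 2.62], [-0.44, 2.09], [-1.27, 1.32], [0.08, 2.57], [-1.32, 4.46], [0.12, 2], [-2.74, 2.74]. Speed limits (rad/s): [2.22, 2.22, 3.01, 3.01, 3.14, 3.14, 3.14].

### API

Orientations are given as a rotation vector (axis times angle).
In Python, from cell import readout, cams, workorder, spotter, arm gives the robot as it stands.
- The arm moves only by the tool nudge_tcp, called in YAML: its name, and indented under it one key for each argument. Schema: {"type":"object","properties":{"offsets":{"type":"array","items":{"type":"object","properties":{"dx":{"type":"number"},"dy":{"type":"number"},"dz":{"type":"number"},"spin":{"type":"number"},"aperture":{"type":"number"}},"additionalProperties":false,"required":["aperture"]},"minItems":1,"maxItems":10},"grip_force":{"type":"number"},"only":{"type":"string"},"quiet":{"type":"boolean"},"lines":{"type":"string"}},"required":["offsets"],"additionalProperties":false}. offsets is a list of rows, 1 to 10 of them, each an object with the fields dx, dy, dz (the shift in m), spin (a turn about the tool's z in rad), aperture (the opening from 0.0 (shut) to 1.0 (fully open)); a field left out counts as zero (the opening has to be given); each row shifts and turns the commanded pose from where the row before left it, along the tool's axes as they then stand; what a row does not reach is not made up. A row lasts 1/10 s, in which the tool goes at most 0.05 m and 0.15 rad, less where a joint would pass 70% of its speed; a pose out of reach is approached as far as the arm can. The fingers move at their own pace and stop on an object; grip_force is the grip in N (left out, the last holds). Time passes only in rows, so rows that do not move let the fingers close. The tool returns the time, the measured TCP pose, the force, the opening and the grip force at its end. only (a regular expression) keeps the lines of the reply that match it, lines (a string "A,B") keeps lines A to B, and quiet returns only ok. Input that does not fit is refused with a message, and nothing moves.
- readout.observe(): the state, without advancing time (a new reading comes with each control period).
- cams.get_image(name): name is "side" or "top" or "wrist"; returns a dict with "image" (384x512x3 uint8, blue, green, red), "fx", "fy", "cx", "cy" (pixels), "cam_to_world" (4x4, takes a point from camera to world coordinates); the wrist camera has in their place "mount" (4x4, takes a point from camera to tool coordinates, whose origin is the TCP and whose axes are the flange's). Camera axes: x right, y down, z forward; pixel columns grow to the right and rows downward; lengths in m; the calibration is good to about 2 mm. A picture is of the moment at which its call begins: read the wrist's pose just before it. There is no depth.
- workorder.sign_off(): hands the job in; it is judged then, once.
Trained networks look in a picture, given as the dict that the camera call returned (one of the last four; its "shot" number tells which), for a name from the list of things; names that differ only in an ending like _2 or _b are one class to them, and where a whole thing is asked for, a point or a joint stands for the part that bears it (a point fixed in the world has none). Each returns a list of dicts, best first, with "score" (0 to 1); they miss things now and then, are a little off and sometimes report something else, mostly with a low value. They report only what shows in the picture. A call takes as long as a camera call.
- spotter.boxes_of(picture, name): "centre" ([x, y, z] in m, in the coordinates of the camera as it stood for that picture, good to about 4 mm: the middle of the surface that is visible of it).
The state is a dict: "clock": time; "joints": joint angles; "dq": joint speeds; "joint_efforts": joint torques, N m; "position": TCP position; "ee_rot": TCP orientation; "force": force on the tool from outside, world axes, zero at the start; "ft_torque": the same for the moment, N m; "width": opening from 0.0 (shut) to 1.0 (fully open); "gripper_force": force on a finger pad.
Only numpy, scipy, OpenCV 4.12 (cv2) and the standard library are available. Lean on these libraries where they do the work, as an engineer would, in place of code of your own. Each camera call takes 0.05 s, during which the arm holds its last target. There are 200 camera calls.

### The job

Kit the parts for the next power supply: take the row of four parts out of the delivery rack (blower fan, transformer, finned heat sink, ring choke) and put each one into the foam pocket cut to its own outline in the kit rack, where the pockets stand in an order of their own, turned so that it fits and sits flat on the pocket floor. Lower the parts in rather than dropping them, and leave the solder reel and the cutters where they lie.

Things in the scene. Friction and masses are not known exactly. Their poses are not given: they have to be found in the camera images.
- blower: Dark grey blower fan lying flat in the delivery rack, 54 x 60 x 30 mm (x,y,z), 100 g: round scroll of radius 27 mm (axis 3 mm to -y of the origin) with a straight duct from x=+2 to +27 mm running to +y, mouth at y=+30 mm. Flank x=+27 mm flat, x=-27 mm round: grip across x (54 mm). Origin: centre of its underside (all parts), 30 mm above the bench, z up. Yaw within 0.4 rad of the rack's.
- transformer: Mains transformer standing in the delivery rack, 220 g: dark steel core 16 x 48 x 40 mm (x,y,z) through a yellow-taped winding 34 x 28 mm in plan, 4 to 36 mm high; a plus sign from above. Grip across x on the winding (34 mm). Either way round fits. Origin: centre of its underside, 30 mm above the bench, z up. Yaw within 0.6 rad of the rack's.
- heatsink: Aluminium finned heat sink standing in the delivery rack, 25 x 50 x 38 mm (x,y,z), 80 g: plate on the -x side, eight upright fins to +x. Grip across x (25 mm). Either way round fits. Origin: centre of its underside, 30 mm above the bench, z up. Yaw within 0.6 rad of the rack's.
- choke: Copper-wound ring choke lying flat, 47 mm over the winding, 18 mm hole, 26 mm high, 130 g; any yaw fits. Origin: centre of its underside. Delivery rack: light grey sheet metal, 108 x 370 mm, deck 30 mm above the bench, four bays in a row (90 mm pitch, one loose part each, any order), 8 mm ridges between, 10 mm lips along the long sides, 14 mm end cheeks (heights above the deck).
- foam_blower: Foam insert (form: see foam_choke) with the blower's pocket, the largest: 62 x 68 mm (x,y), rounded, squared only at the +x,+y corner where the duct goes, about 4 mm clear all round. The blower fits only with its duct towards the insert's +y, its axes then along the insert's. Origin: centre of the insert's underside, below the pocket's centre; x across the row, y along it, z up.
- foam_transformer: Foam insert (form: see foam_choke) with the plus-shaped pocket for the transformer: 24 x 56 mm and 42 x 36 mm (x,y) crossing, about 4 mm clear all round. Origin: centre of the insert's underside, below the pocket's centre; x across the row, y along it, z up. Home: the part's x axis lies along the insert's, either way.
- foam_heatsink: Foam insert (form: see foam_choke) with the plain rectangular pocket for the heat sink, 33 x 58 mm (x,y), 4 mm clear all round. Origin: centre of the insert's underside, below the pocket's centre; x across the row, y along it, z up. Home: the part's x axis lies along the insert's, either way.
- foam_choke: Foam insert with the choke's round pocket, 54 mm across. Each insert: 100 x 88 x 22 mm (x across the row, y along it, z up), fixed in the kit rack (a grey rack like the other, no ridges, lips below the foam's top), origin at the centre of its underside, 30 mm above the bench. Black pocket floor 10 mm, pink top face 22 mm above the origin: a part lies home with its origin 10 mm above it.
- solder_reel: Bystander: reel of solder wire standing on its flange, 56 mm diameter, 44 mm high, on the bench to the robot's left; leave it. Origin: centre of its underside.
- cutters: Bystander: flush cutters with red handles, about 140 mm long, 12 mm high, lying on the bench to the robot's right; leave them. Origin: on the bench below the pivot, jaws to +x.

How it is judged:
At the end, for the whole second after the job is handed in: Each of the four parts lies in its own foam pocket: centre within 10 mm of the pocket's centre, underside on the pocket floor (within 4 mm), upright within about 7 degrees, axes along the insert's within 0.3 rad (either way round; the choke at any yaw), at rest (horizontal distance between blower and foam_blower below 0.01 m and z of blower in the frame of foam_blower between 0.006 and 0.014 m and angle between each of blower, transformer, heatsink, choke's own z axis and vertical below 0.12 rad and linear speed of each of blower, transformer, heatsink, choke below 0.02 m/s and angle between the x axis of blower and the x axis of foam_blower, either way round below 0.3 rad and horizontal distance between transformer and foam_transformer below 0.01 m and z of transformer in the frame of foam_transformer between 0.006 and 0.014 m and angle between the x axis of transformer and the x axis of foam_transformer, either way round below 0.3 rad and horizontal distance between heatsink and foam_heatsink below 0.01 m and z of heatsink in the frame of foam_heatsink between 0.006 and 0.014 m and angle between the x axis of heatsink and the x axis of foam_heatsink, either way round below 0.3 rad and horizontal distance between choke and foam_choke below 0.01 m and z of choke in the frame of foam_choke between 0.006 and 0.014 m); the robot touches nothing.
It fails at once if the solder reel is moved by more than 30 mm (distance of solder_reel from where it was at the start of the episode above 0.03 m).
It fails at once if the cutters are moved by more than 30 mm (distance of cutters from where it was at the start of the episode above 0.03 m).
It fails at once if a part is dropped: it falls free of the fingers by more than about 25 mm (faster than 0.7 m/s) ((contact force between blower and the fingers below 0.05 N and linear speed of blower above 0.7 m/s) or (contact force between transformer and the fingers below 0.05 N and linear speed of transformer above 0.7 m/s) or (contact force between heatsink and the fingers below 0.05 N and linear speed of heatsink above 0.7 m/s) or (contact force between choke and the fingers below 0.05 N and linear speed of choke above 0.7 m/s)).
It also fails if it takes over 93 s, if anything falls off the work surface, if the arm or the gripper's body presses on something with over 40 N, if the wrist force passes 120 N, or if a joint passes its speed limit or range.

## Working session

There is one attempt and no reset: what is moved stays moved. The work goes in short steps, Python scripts to look and compute and a tool call to move; the robot and the scene stay as the last step left them, time stands still between calls to the robot, and variables do not carry over. Pictures are saved under pics/ and viewed, at most 16 in all, crops included, and the job is handed in when it is done.

```bash
mkdir -p pics; ls
```

Create h.py:
```python
import numpy as np,cv2
from cell import readout,cams,workorder,spotter,arm
from scipy.spatial.transform import Rotation as R
def c2w(p):
    if 'cam_to_world' in p: return np.array(p['cam_to_world'])
    s=p['_s']; T=np.eye(4); T[:3,:3]=R.from_rotvec(s['ee_rot']).as_matrix(); T[:3,3]=s['position']
    return T@np.array(p['mount'])
def shot(n):
    s=readout.observe(); p=cams.get_image(n); p['_s']=s; return p
def find(p,name):
    q={k:v for k,v in p.items() if k!='_s'}
    return [(round(d['score'],2),(c2w(p)@np.r_[d['centre'],1])[:3].round(4)) for d in spotter.boxes_of(q,name)[:2]]
def pix2w(p,u,v,z):
    T=c2w(p); d=T[:3,:3]@np.array([(u-p['cx'])/p['fx'],(v-p['cy'])/p['fy'],1]); o=T[:3,3]
    return o+d*(z-o[2])/d[2]
def w2pix(p,X):
    c=np.linalg.inv(c2w(p))@np.r_[X,1]; return np.array([p['cx']+p['fx']*c[0]/c[2],p['cy']+p['fy']*c[1]/c[2]])
```

Run:
```python
from h import *
s=readout.observe();print(s['clock'],s['position'],s['ee_rot'],R.from_rotvec(s['ee_rot']).as_matrix().round(3).tolist())
t=shot('top');cv2.imwrite('pics/top.png',t['image']);print(np.array(t['cam_to_world']).round(3).tolist(),t['fx'])
for n in ['blower','transformer','heatsink','choke','foam_blower','foam_transformer','foam_heatsink','foam_choke','solder_reel','cutters']: print(n,find(t,n))
w=cams.get_image('wrist');print(np.array(w['mount']).round(3).tolist(),w['fx'])
print(readout.observe()['clock'])
```

```text
pics
0.0 [ 0.16522139 -0.60235478  0.29144657] [-3.11197493e+00 -4.19124469e-01  5.56787918e-04] [[0.964, 0.265, -0.001], [0.265, -0.964, 0.001], [-0.0, -0.002, -1.0]]
[[0.019, -0.991, 0.129, 0.385], [-1.0, -0.018, 0.006, 0.014], [-0.004, -0.13, -0.992, 1.131], [0.0, 0.0, 0.0, 1.0]] 409.00015117839104
blower [(0.58, array([ 0.6389, -0.0018,  0.0613]))]
transformer [(0.69, array([0.6398, 0.0826, 0.068 ]))]
heatsink [(0.64, array([ 0.6516, -0.1843,  0.0635])), (0.39, array([0.6351, 0.0816, 0.0691]))]
choke []
foam_blower [(0.86, array([ 0.4299, -0.09  ,  0.0548]))]
foam_transformer [(0.79, array([ 0.4385, -0.0037,  0.0559]))]
foam_heatsink [(0.88, array([0.4554, 0.09  , 0.052 ]))]
foam_choke [(0.91, array([0.461 , 0.1772, 0.0517]))]
solder_reel [(0.87, array([0.4581, 0.4382, 0.0438])), (0.72, array([ 0.65  , -0.1849,  0.0635]))]
cutters [(0.96, array([ 0.4111, -0.4066,  0.0115])), (0.75, array([ 0.4259, -0.0897,  0.0522]))]
[[0.0, -0.967, -0.256, 0.069], [1.0, 0.0, -0.001, -0.001], [0.001, -0.256, 0.967, -0.093], [0.0, 0.0, 0.0, 1.0]] 291.78699511673256
0.6
```

View pics/top.png

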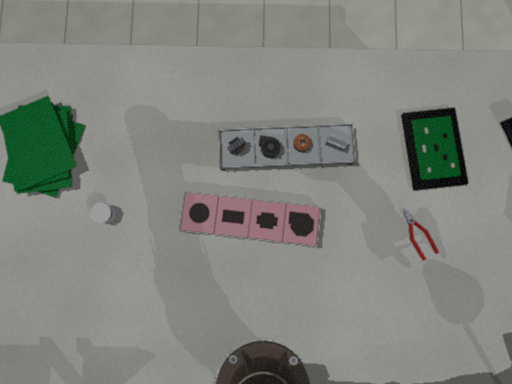

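Add to h.py:
```python
def plan(x,y,tip,yaw,n):
    """constant body-frame row taking the measured pose to x,y, fingertip z, tool-x yaw (mod pi) in n rows"""
    s=readout.observe();M=R.from_rotvec(s['ee_rot']).as_matrix();p=s['position'];y0=np.arctan2(M[1,0],M[0,0])
    d=(yaw-y0+np.pi/2)%np.pi-np.pi/2; A=np.zeros((2,2))
    for i in range(n):
        a=y0+d*i/n; A+=np.array([[np.cos(a),np.sin(a)],[np.sin(a),-np.cos(a)]])
    b=np.linalg.solve(A,np.array([x,y])-p[:2]); dz=(p[2]-0.066-tip)/n
    print('row x%d:'%n,np.r_[b,dz,-d/n].round(4).tolist(),'|step|',round(float(np.linalg.norm(np.r_[b,dz])),4),'yaw0',round(y0,3),'t',s['clock'],'tilt',(M[:2,2]*1000).round(1))
```

```bash
python3 -c "
from h import *
plan(.53,0.0,.30,1.571,18)"
```

```text
row x18: [0.0416, -0.006, -0.0041, -0.0724] |step| 0.0422 yaw0 0.268 t 0.6 tilt [ 0. -0.]
```

nudge_tcp:
  offsets:
    - {"dx":0.0416,"dy":-0.006,"dz":-0.0041,"spin":-0.0724,"aperture":1}
    - {"dx":0.0416,"dy":-0.006,"dz":-0.0041,"spin":-0.0724,"aperture":1}
    - {"dx":0.0416,"dy":-0.006,"dz":-0.0041,"spin":-0.0724,"aperture":1}
    - {"dx":0.0416,"dy":-0.006,"dz":-0.0041,"spin":-0.0724,"aperture":1}
    - {"dx":0.0416,"dy":-0.006,"dz":-0.0041,"spin":-0.0724,"aperture":1}
    - {"dx":0.0416,"dy":-0.006,"dz":-0.0041,"spin":-0.0724,"aperture":1}
    - {"dx":0.0416,"dy":-0.006,"dz":-0.0041,"spin":-0.0724,"aperture":1}
    - {"dx":0.0416,"dy":-0.006,"dz":-0.0041,"spin":-0.0724,"aperture":1}
    - {"dx":0.0416,"dy":-0.006,"dz":-0.0041,"spin":-0.0724,"aperture":1}
  grip_force: 25

```text
clock: 1.5
position: [0.4506, -0.3618, 0.3294]
ee_rot: [2.813, 1.398, 0.0]
force: [1.7, -0.3, 0.3]
width: 0.999
gripper_force: 0.0
```

nudge_tcp:
  offsets:
    - {"dx":0.0416,"dy":-0.006,"dz":-0.0041,"spin":-0.0724,"aperture":1}
    - {"dx":0.0416,"dy":-0.006,"dz":-0.0041,"spin":-0.0724,"aperture":1}
    - {"dx":0.0416,"dy":-0.006,"dz":-0.0041,"spin":-0.0724,"aperture":1}
    - {"dx":0.0416,"dy":-0.006,"dz":-0.0041,"spin":-0.0724,"aperture":1}
    - {"dx":0.0416,"dy":-0.006,"dz":-0.0041,"spin":-0.0724,"aperture":1}
    - {"dx":0.0416,"dy":-0.006,"dz":-0.0041,"spin":-0.0724,"aperture":1}
    - {"dx":0.0416,"dy":-0.006,"dz":-0.0041,"spin":-0.0724,"aperture":1}
    - {"dx":0.0416,"dy":-0.006,"dz":-0.0041,"spin":-0.0724,"aperture":1}
    - {"dx":0.0416,"dy":-0.006,"dz":-0.0041,"spin":-0.0724,"aperture":1}
    - {"aperture":1}

```text
clock: 2.5
position: [0.5296, 0.0068, 0.3672]
ee_rot: [-2.208, -2.234, -0.005]
force: [-0.2, -0.5, 0.2]
width: 1.0
gripper_force: 0.0
```

Create look.py:
```python
import sys
from h import *
w=shot('wrist');cv2.imwrite('pics/'+sys.argv[1]+'.png',cv2.resize(w['image'],(800,600),interpolation=cv2.INTER_CUBIC))
import pickle;pickle.dump(w,open(sys.argv[1]+'.pkl','wb'))
for n in sys.argv[2:]:
    f=find(w,n);print(n,f,[w2pix(w,x[1]).round() for x in f])
```

```bash
python3 look.py w1 blower transformer heatsink choke foam_blower foam_transformer foam_heatsink foam_choke
```

```text
blower [(0.77, array([ 0.6327, -0.0094,  0.0631]))] [array([328., 177.])]
transformer [(0.87, array([0.6338, 0.0867, 0.0694]))] [array([336., 105.])]
heatsink [(0.95, array([ 0.6571, -0.1786,  0.0614]))] [array([335., 284.])]
choke [(0.93, array([ 0.639 , -0.0813,  0.0569]))] [array([327., 224.])]
foam_blower [] []
foam_transformer [(0.87, array([ 0.4355, -0.0046,  0.0508]))] [array([188., 171.])]
foam_heatsink [(0.66, array([0.4473, 0.0925, 0.0517]))] [array([193., 100.])]
foam_choke [(0.78, array([0.4548, 0.1734, 0.0513]))] [array([197.,  33.])]
```

View pics/w1.png

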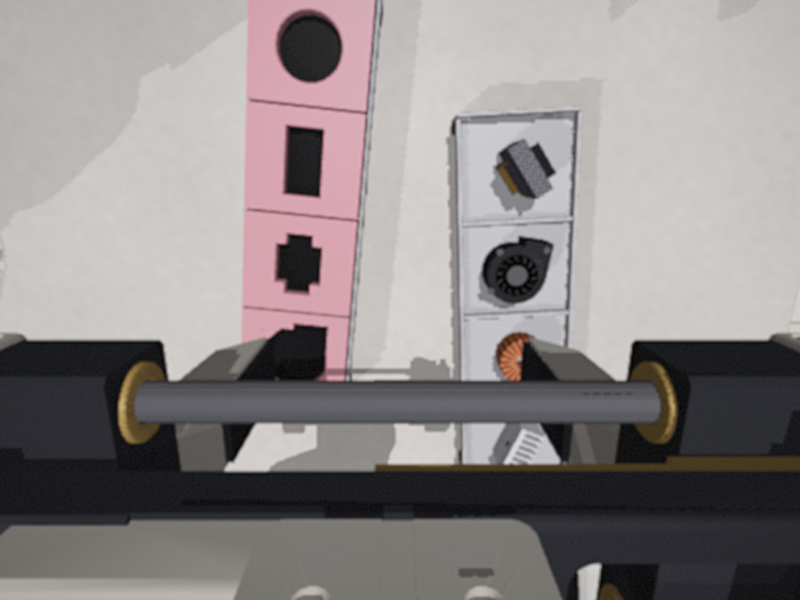

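nudge_tcp:
  offsets:
    - {"dx":-0.043,"aperture":1}
    - {"dx":-0.043,"aperture":1}
    - {"dx":-0.043,"aperture":1}
    - {"dx":-0.043,"aperture":1}
    - {"aperture":1}

```text
clock: 3.45
position: [0.529, -0.1803, 0.3653]
ee_rot: [2.232, 2.209, -0.005]
force: [0.4, -0.7, -0.6]
width: 1.0
gripper_force: 0.0
```

```bash
python3 look.py w2 blower transformer heatsink choke foam_blower foam_transformer foam_heatsink
```

```text
blower [(0.78, array([ 0.6317, -0.0138,  0.0621]))] [array([337.,  28.])]
transformer [] []
heatsink [(0.73, array([ 0.6524, -0.184 ,  0.0653]))] [array([345., 166.])]
choke [(0.87, array([ 0.6539, -0.0947,  0.0587]))] [array([350.,  98.])]
foam_blower [(0.9, array([ 0.4267, -0.092 ,  0.0574]))] [array([176.,  97.])]
foam_transformer [(0.65, array([ 0.438 , -0.0106,  0.0542])), (0.55, array([ 0.6325, -0.0138,  0.0634]))] [array([181.,  29.]), array([338.,  28.])]
foam_heatsink [] []
```

View pics/w2.png

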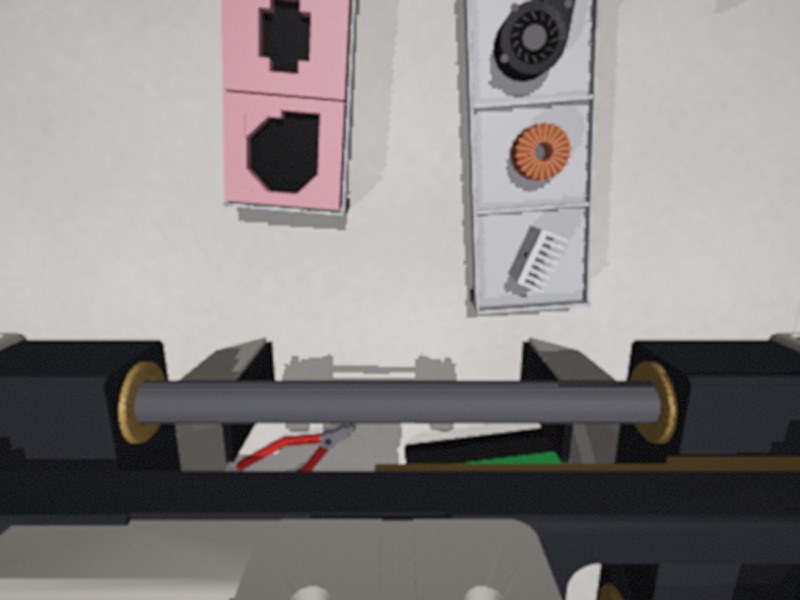

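Add to h.py:
```python
def bird(p,z,x0,x1,y0,y1,k=1.0):
    """ortho picture of plane z; k px per mm; right=+x, up=+y"""
    W,H=int((x1-x0)*1000*k),int((y1-y0)*1000*k)
    src=np.float32([w2pix(p,[x,y,z]) for x,y in[(x0,y1),(x1,y1),(x1,y0),(x0,y0)]]);dst=np.float32([[0,0],[W,0],[W,H],[0,H]])-0.5
    return cv2.warpPerspective(p['image'],cv2.getPerspectiveTransform(src,dst),(W,H),flags=cv2.INTER_CUBIC)
```

Run:
```python
from h import *
import pickle
P={n:pickle.load(open(n+'.pkl','rb')) for n in('w1','w2')}
k=2
for n,(y0,y1) in {'w1':(-.06,.24),'w2':(-.16,.06)}.items():
    b=bird(P[n],.052,.36,.54,y0,y1,k); hsv=cv2.cvtColor(b,cv2.COLOR_BGR2HSV)
    cv2.imwrite(f'pics/f_{n}.png',b)
    m=((b[...,2]>185)&(b[...,2].astype(int)-b[...,1]>30)).astype(np.uint8)*255
    m=cv2.morphologyEx(m,cv2.MORPH_CLOSE,np.ones((5,5)))
    cs,h=cv2.findContours(m,cv2.RETR_CCOMP,cv2.CHAIN_APPROX_NONE)
    for c,hh in zip(cs,h[0]):
        A=cv2.contourArea(c)/k/k
        if A<800: continue
        (cx,cy),(w,hgt),a=cv2.minAreaRect(c);M=cv2.moments(c)
        print(n,'hole' if hh[3]>=0 else 'outer',int(A),'rect c',round(.36+cx/k/1000,4),round(y1-cy/k/1000,4),'wh',round(w/k,1),round(hgt/k,1),round(a,1),'mom',round(.36+M['m10']/M['m00']/k/1000,4),round(y1-M['m01']/M['m00']/k/1000,4))
# parts composite
specs=[('w1','transformer',.070,(.59,.69,.04,.14)),('w1','blower',.060,(.58,.68,-.06,.04)),('w2','choke',.056,(.59,.69,-.14,-.04)),('w2','heatsink',.068,(.6,.7,-.23,-.13))]
ims=[cv2.resize(bird(P[n],z,*r,3),(300,300)) for n,_,z,r in specs]
cv2.imwrite('pics/parts.png',np.vstack([np.hstack(ims[:2]),np.hstack(ims[2:])]))
```

```text
w1 outer 26432 rect c 0.4464 0.0759 wh 99.9 281.2 5.3 mom 0.4462 0.0752
w1 hole 2066 rect c 0.4392 -0.0015 wh 43.8 57.5 5.7 mom 0.4392 -0.0015
w1 hole 1977 rect c 0.4475 0.088 wh 34.6 59.3 5.2 mom 0.4475 0.088
w1 hole 2414 rect c 0.4559 0.1776 wh 55.5 55.2 45.0 mom 0.4559 0.1778
w2 outer 8580 rect c 0.4308 -0.0914 wh 99.8 87.6 5.3 mom 0.4308 -0.0913
w2 hole 3662 rect c 0.4311 -0.0912 wh 63.7 69.7 5.1 mom 0.4329 -0.0913
w2 outer 4668 rect c 0.4385 -0.0093 wh 99.9 72.0 5.3 mom 0.4393 -0.0147
```

View pics/parts.png

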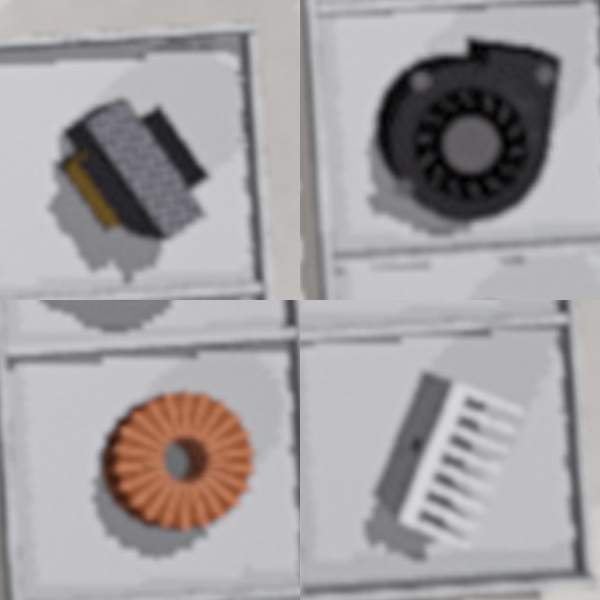

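View pics/f_w1.png

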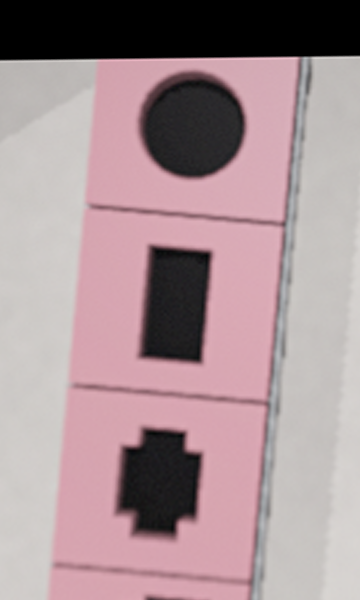

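```bash
python3 -c "
from h import *
plan(.6505,-.0935,.12,1.478,6)"
```

```text
row x6: [0.0137, 0.0195, 0.03, 0.0158] |step| 0.0383 yaw0 1.573 t 3.85 tilt [0.3 0.1]
```

nudge_tcp:
  offsets:
    - {"dx":0.0137,"dy":0.0195,"dz":0.03,"spin":0.0158,"aperture":1}
    - {"dx":0.0137,"dy":0.0195,"dz":0.03,"spin":0.0158,"aperture":1}
    - {"dx":0.0137,"dy":0.0195,"dz":0.03,"spin":0.0158,"aperture":1}
    - {"dx":0.0137,"dy":0.0195,"dz":0.03,"spin":0.0158,"aperture":1}
    - {"dx":0.0137,"dy":0.0195,"dz":0.03,"spin":0.0158,"aperture":1}
    - {"dx":0.0137,"dy":0.0195,"dz":0.03,"spin":0.0158,"aperture":1}
    - {"aperture":1}
    - {"aperture":1}

```text
clock: 4.65
position: [0.65, -0.0938, 0.1854]
ee_rot: [-2.321, -2.115, 0.002]
force: [-0.6, 0.0, 0.8]
width: 0.999
gripper_force: 0.0
```

```bash
python3 -c "
from h import *
plan(.6505,-.0935,.0435,1.478,3)"
python3 look.py w3 choke blower heatsink
```

```text
row x3: [0.0001, 0.0001, 0.0253, 0.0] |step| 0.0253 yaw0 1.478 t 4.65 tilt [-1.7  0.4]
choke [(0.82, array([ 0.6556, -0.0877,  0.0574]))] [array([261., 195.])]
blower [(0.56, array([ 0.6379, -0.0074,  0.0603]))] [array([227.,  89.])]
heatsink [(0.85, array([ 0.6663, -0.1615,  0.0613]))] [array([282., 279.])]
```

View pics/w3.png

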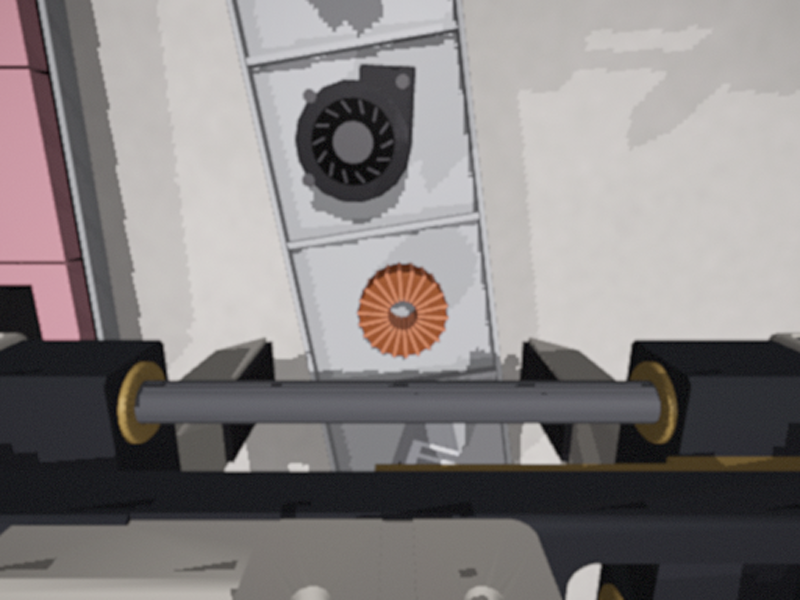

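Run:
```python
from h import *
import pickle
p=pickle.load(open('w3.pkl','rb'));f=1.5625
for n,u,v,z in[('hole',402,313,.056),('chL',358,312,.05),('chR',447,312,.05),('hub',352,142,.06),('mouthL',360,66,.06),('mouthR',415,66,.06),('flank',412,155,.06),('left',297,140,.06),('bot',352,201,.06)]: print(n,pix2w(p,u/f,v/f,z).round(4))
```

```text
hole [ 0.6522 -0.0924  0.056 ]
chL [ 0.6292 -0.0916  0.05  ]
chR [ 0.6755 -0.0959  0.05  ]
hub [ 0.6369 -0.0082  0.06  ]
mouthL [0.6441 0.0228 0.06  ]
mouthR [0.668  0.0206 0.06  ]
flank [ 0.6636 -0.0164  0.06  ]
left [ 0.6121 -0.0051  0.06  ]
bot [ 0.6338 -0.0344  0.06  ]
```

nudge_tcp:
  offsets:
    - {"dz":0.025,"aperture":1}
    - {"dz":0.025,"aperture":1}
    - {"dz":0.026,"aperture":1}
    - {"aperture":1}
    - {"aperture":0}
    - {"aperture":0}
    - {"aperture":0}
    - {"aperture":0}
    - {"aperture":0}
  grip_force: 25

```text
clock: 5.75
position: [0.6505, -0.0948, 0.1107]
ee_rot: [2.324, 2.113, 0.001]
force: [-0.7, 0.7, 0.0]
width: 0.614
gripper_force: 0.0
```

nudge_tcp:
  offsets:
    - {"aperture":0}
    - {"aperture":0}
    - {"aperture":0}
    - {"aperture":0}

```text
clock: 6.15
position: [0.6506, -0.0948, 0.1103]
ee_rot: [2.324, 2.113, 0.001]
force: [0.9, -0.2, 3.3]
width: 0.483
gripper_force: 25.0
```

nudge_tcp:
  offsets:
    - {"dz":-0.02,"aperture":0}
    - {"dz":-0.03,"aperture":0}
    - {"dz":-0.03,"aperture":0}
    - {"aperture":0}

```text
clock: 6.55
position: [0.6521, -0.0945, 0.194]
ee_rot: [2.321, 2.111, 0.006]
force: [0.1, -0.5, -0.9]
width: 0.483
gripper_force: 25.0
```

```bash
python3 -c "
from h import *
plan(.4559,.1776,.125,1.478,9)"
```

```text
row x9: [0.0281, -0.0245, 0.0003, -0.0002] |step| 0.0373 yaw0 1.476 t 6.55 tilt [ 5.9 -0.3]
```

nudge_tcp:
  offsets:
    - {"dx":0.0281,"dy":-0.0245,"dz":0.0003,"aperture":0}
    - {"dx":0.0281,"dy":-0.0245,"dz":0.0003,"aperture":0}
    - {"dx":0.0281,"dy":-0.0245,"dz":0.0003,"aperture":0}
    - {"dx":0.0281,"dy":-0.0245,"dz":0.0003,"aperture":0}
    - {"dx":0.0281,"dy":-0.0245,"dz":0.0003,"aperture":0}
    - {"dx":0.0281,"dy":-0.0245,"dz":0.0003,"aperture":0}
    - {"dx":0.0281,"dy":-0.0245,"dz":0.0003,"aperture":0}
    - {"dx":0.0281,"dy":-0.0245,"dz":0.0003,"aperture":0}
    - {"dx":0.0281,"dy":-0.0245,"dz":0.0003,"aperture":0}
    - {"aperture":0}

```text
clock: 7.55
position: [0.4509, 0.1821, 0.1868]
ee_rot: [-2.314, -2.121, 0.001]
force: [-0.3, 0.3, -1.5]
width: 0.482
gripper_force: 25.0
```

```bash
python3 look.py w4
python3 -c "
from h import *
plan(.4559,.1776,.058,1.478,3)"
```

```text
row x3: [-0.0006, 0.0012, 0.0209, 0.0011] |step| 0.021 yaw0 1.481 t 7.6 tilt [-1.6  0.1]
```

View pics/w4.png

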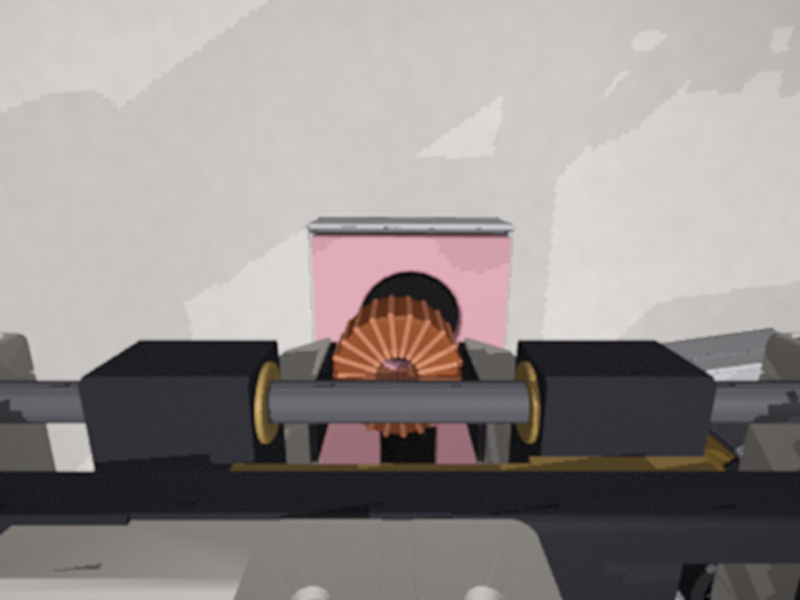

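Run:
```python
from h import *
import pickle
p=pickle.load(open('w4.pkl','rb'));f=1.5625
for n,u,v,z in[('hole',397,366,.1325),('pktL',362,312,.052),('pktR',460,312,.052),('pkttop',411,271,.052),('cL',310,236,.052),('cR',512,236,.052)]: print(n,pix2w(p,u/f,v/f,z).round(4))
s=p['_s'];print(s['position'])
plan(.4557,.1768,.058,1.478,3)
```

```text
hole [0.4509 0.1873 0.1325]
pktL [0.4321 0.1843 0.052 ]
pktR [0.483  0.1799 0.052 ]
pkttop [0.4593 0.2038 0.052 ]
cL [0.4104 0.2259 0.052 ]
cR [0.5109 0.2172 0.052 ]
[0.45088662 0.1821012  0.18680009]
row x3: [-0.0009, 0.0011, 0.0209, 0.0011] |step| 0.021 yaw0 1.481 t 7.6 tilt [-1.6  0.1]
```

Run:
```python
from h import *
import pickle
p=pickle.load(open('w3.pkl','rb'))
for z in(.043,.05):
    b=bird(p,z,.6,.7,-.14,-.04,4).astype(int)
    m=((b[...,2]-b[...,0]>45)).astype(np.uint8)
    c=max(cv2.findContours(m,0,1)[0],key=cv2.contourArea);(x,y),(a,bb),_=cv2.fitEllipse(c)
    print(z,.6+x/4e3,-.04-y/4e3,a/4,bb/4)
w=shot('wrist');i=w['image'].astype(int);m=(i[...,2]-i[...,0]>45)&(i[...,2]-i[...,1]>40)&(np.arange(384)[:,None]>180)&(np.arange(384)[:,None]<240)
print(w['_s']['position'])
for v in range(188,240,4):
    u=np.where(m[v,200:310])[0]+200
    if len(u): print(v,u.min(),u.max(),end='; ')
```

```text
0.043 0.6517510833740234 -0.09550315856933594 47.17698669433594 51.16139602661133
0.05 0.6518679122924804 -0.09340615844726563 45.733726501464844 49.648414611816406
[0.45261906 0.17979427 0.18674669]
192 239 264; 196 236 273; 200 229 281; 204 223 283; 208 221 287; 212 220 288; 216 218 290; 220 216 292; 224 215 292; 228 213 294; 232 214 295; 236 213 293;
```

Run:
```python
from h import *
w=shot('wrist');print(pix2w(w,254,231,.1195).round(4),pix2w(w,254,190.5,.1195).round(4),w['_s']['position'].round(4))
plan(.4562,.1755,.062,1.478,3)
```

```text
[0.4535 0.1798 0.1195] [0.4558 0.2044 0.1195] [0.4537 0.1782 0.1867]
row x3: [-0.0006, 0.0006, 0.0196, -0.0005] |step| 0.0196 yaw0 1.476 t 7.7 tilt [-0.9 -0.9]
```

nudge_tcp:
  offsets:
    - {"dz":0.02,"aperture":0}
    - {"dz":0.02,"aperture":0}
    - {"dz":0.018,"aperture":0}
    - {"aperture":0}
    - {"aperture":0}

```text
clock: 8.2
position: [0.455, 0.1769, 0.1291]
ee_rot: [-2.325, -2.112, 0.002]
force: [-0.8, 0.6, -0.3]
width: 0.482
gripper_force: 25.0
```

```bash
python3 -c "
from h import *
plan(.4562,.1755,.0545,1.478,2)"
```

```text
row x2: [-0.0007, 0.0007, 0.0043, -0.0017] |step| 0.0044 yaw0 1.475 t 8.2 tilt [-1.  -0.6]
```

nudge_tcp:
  offsets:
    - {"dx":-0.0007,"dy":0.0007,"dz":0.0041,"aperture":0}
    - {"dx":-0.0007,"dy":0.0007,"dz":0.0041,"aperture":0}
    - {"aperture":0}
    - {"aperture":0}

```text
clock: 8.6
position: [0.456, 0.1763, 0.1213]
ee_rot: [2.324, 2.114, 0.0]
force: [-0.4, 0.1, -1.7]
width: 0.483
gripper_force: 25.0
```

nudge_tcp:
  offsets:
    - {"aperture":0.7}
    - {"aperture":0.8}
    - {"aperture":0.8}

```text
clock: 8.9
position: [0.456, 0.1765, 0.1213]
ee_rot: [2.324, 2.114, 0.001]
force: [-0.3, 0.0, 0.8]
width: 0.698
gripper_force: 0.0
```

nudge_tcp:
  offsets:
    - {"dz":-0.02,"aperture":0.9}
    - {"dz":-0.035,"aperture":1}
    - {"dz":-0.03,"aperture":1}
    - {"aperture":1}

```text
clock: 9.3
position: [0.4576, 0.1775, 0.2098]
ee_rot: [2.322, 2.112, 0.01]
force: [0.6, 0.1, -0.9]
width: 0.991
gripper_force: 0.0
```

```bash
python3 -c "
from h import *
plan(.6537,-.185,.12,1.22,10)"
python3 look.py w5 choke
```

```text
row x10: [-0.0315, 0.0268, 0.0024, 0.0256] |step| 0.0414 yaw0 1.476 t 9.3 tilt [6.  2.5]
choke [(0.56, array([0.46  , 0.1808, 0.0656]))] [array([256., 193.])]
```

View pics/w5.png

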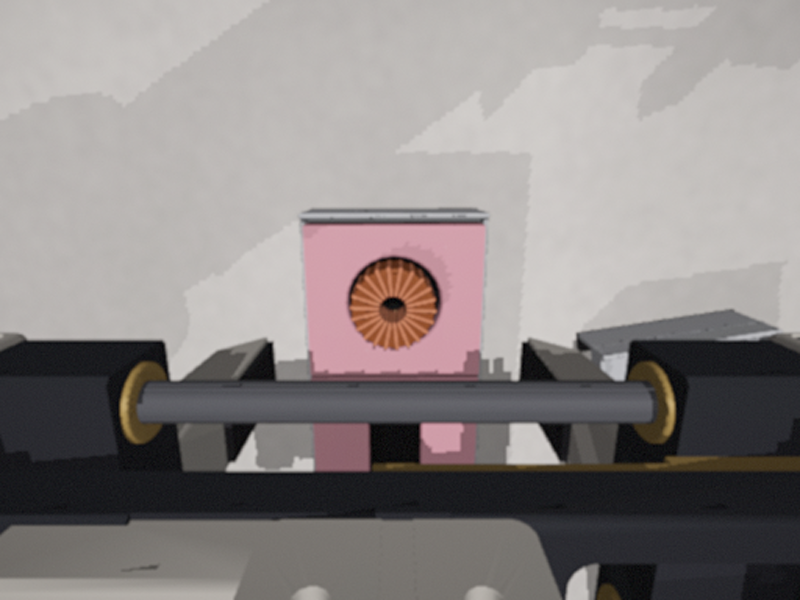

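The choke sits centred in its round pocket (ring at (393,305)). Next is the heat sink.

nudge_tcp:
  offsets:
    - {"dx":-0.0315,"dy":0.0268,"spin":0.0256,"aperture":1}
    - {"dx":-0.0315,"dy":0.0268,"spin":0.0256,"aperture":1}
    - {"dx":-0.0315,"dy":0.0268,"spin":0.0256,"aperture":1}
    - {"dx":-0.0315,"dy":0.0268,"spin":0.0256,"aperture":1}
    - {"dx":-0.0315,"dy":0.0268,"spin":0.0256,"aperture":1}
    - {"dx":-0.0315,"dy":0.0268,"dz":0.002,"spin":0.0256,"aperture":1}
    - {"dx":-0.0315,"dy":0.0268,"dz":0.003,"spin":0.0256,"aperture":1}
    - {"dx":-0.0315,"dy":0.0268,"dz":0.004,"spin":0.0256,"aperture":1}
    - {"dx":-0.0315,"dy":0.0268,"dz":0.005,"spin":0.0256,"aperture":1}
    - {"dx":-0.0315,"dy":0.0268,"dz":0.006,"spin":0.0256,"aperture":1}

```text
clock: 10.4
position: [0.6519, -0.188, 0.1842]
ee_rot: [-2.574, -1.798, 0.003]
force: [0.3, 0.1, -0.0]
width: 0.997
gripper_force: 0.0
```

nudge_tcp:
  offsets:
    - {"aperture":1}
    - {"aperture":1}

```text
clock: 10.6
position: [0.651, -0.1876, 0.1839]
ee_rot: [-2.575, -1.796, 0.004]
force: [-0.1, 0.7, 0.6]
width: 1.001
gripper_force: 0.0
```

```bash
python3 look.py w6 heatsink
python3 -c "
from h import *
plan(.6537,-.185,.045,1.22,3)"
```

```text
heatsink [(0.55, array([ 0.6616, -0.1787,  0.0667]))] [array([264., 191.])]
row x3: [0.0002, 0.0007, 0.0247, 0.0006] |step| 0.0247 yaw0 1.222 t 10.7 tilt [-1.6  1.3]
```

View pics/w6.png

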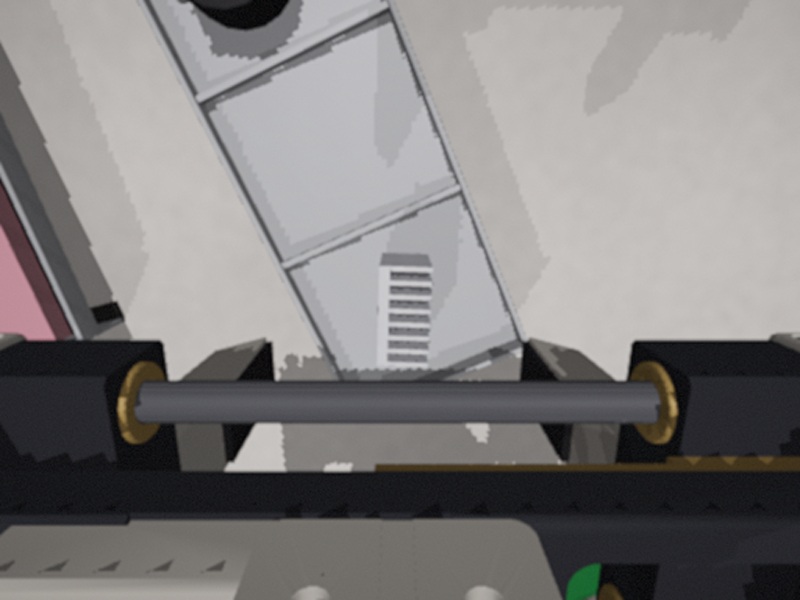

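Run:
```python
from h import *
import pickle
p=pickle.load(open('w6.pkl','rb'));f=1.5625
s=p['_s'];M=R.from_rotvec(s['ee_rot']).as_matrix()
for u,v in[(380,266),(433,266),(378,366),(430,366)]:
    X=pix2w(p,u/f,v/f,.068);print(X.round(4),(M.T@(X-s['position'])).round(4))
s=readout.observe();print(s['position'])
plan(.6537,-.185,.0445,1.22,3)
```

```text
[ 0.6525 -0.158   0.068 ] [ 0.0283 -0.0085  0.1159]
[ 0.6757 -0.1665  0.068 ] [0.0283 0.0162 0.1158]
[ 0.6338 -0.2047  0.068 ] [-0.0219 -0.0099  0.1159]
[ 0.6579 -0.2135  0.068 ] [-0.0218  0.0157  0.1159]
[ 0.65142094 -0.18494101  0.18511301]
row x3: [0.0002, 0.0007, 0.0249, 0.0006] |step| 0.0249 yaw0 1.222 t 10.7 tilt [-1.6  1.3]
```

nudge_tcp:
  offsets:
    - {"dx":0.0002,"dy":0.0007,"dz":0.025,"aperture":1}
    - {"dx":0.0002,"dy":0.0007,"dz":0.025,"aperture":1}
    - {"dx":0.0002,"dy":0.0007,"dz":0.0247,"aperture":1}
    - {"aperture":1}
    - {"aperture":0}
    - {"aperture":0}
    - {"aperture":0}
    - {"aperture":0}
    - {"aperture":0}
    - {"aperture":0}

```text
clock: 11.7
position: [0.6541, -0.1869, 0.1117]
ee_rot: [2.575, 1.8, 0.0]
force: [0.3, -0.3, -0.0]
width: 0.527
gripper_force: 0.0
```

nudge_tcp:
  offsets:
    - {"aperture":0}
    - {"aperture":0}
    - {"aperture":0}
    - {"aperture":0}
    - {"aperture":0}
  grip_force: 25

```text
clock: 12.2
position: [0.654, -0.1868, 0.1114]
ee_rot: [-2.575, -1.8, 0.0]
force: [-0.2, 1.2, -0.2]
width: 0.27
gripper_force: 24.9
```

nudge_tcp:
  offsets:
    - {"dz":-0.02,"aperture":0}
    - {"dz":-0.03,"aperture":0}
    - {"dz":-0.035,"aperture":0}
    - {"aperture":0}

```text
clock: 12.6
position: [0.6565, -0.187, 0.2017]
ee_rot: [2.57, 1.796, 0.009]
force: [0.6, -0.5, -0.6]
width: 0.265
gripper_force: 24.9
```

```bash
python3 -c "
from h import *
plan(.4477,.0868,.13,1.478,10)"
```

```text
row x10: [0.0218, -0.0268, 0.0006, -0.0258] |step| 0.0345 yaw0 1.22 t 12.6 tilt [ 7.9 -1.5]
```

nudge_tcp:
  offsets:
    - {"dx":0.0218,"dy":-0.0268,"spin":-0.0258,"aperture":0}
    - {"dx":0.0218,"dy":-0.0268,"spin":-0.0258,"aperture":0}
    - {"dx":0.0218,"dy":-0.0268,"spin":-0.0258,"aperture":0}
    - {"dx":0.0218,"dy":-0.0268,"spin":-0.0258,"aperture":0}
    - {"dx":0.0218,"dy":-0.0268,"spin":-0.0258,"aperture":0}
    - {"dx":0.0218,"dy":-0.0268,"spin":-0.0258,"aperture":0}
    - {"dx":0.0218,"dy":-0.0268,"spin":-0.0258,"aperture":0}
    - {"dx":0.0218,"dy":-0.0268,"spin":-0.0258,"aperture":0}
    - {"dx":0.0218,"dy":-0.0268,"spin":-0.0258,"aperture":0}
    - {"dx":0.0218,"dy":-0.0268,"spin":-0.0258,"aperture":0}

```text
clock: 13.6
position: [0.4435, 0.0877, 0.1962]
ee_rot: [2.321, 2.117, 0.0]
force: [0.2, 0.0, -0.0]
width: 0.268
gripper_force: 24.9
```

nudge_tcp:
  offsets:
    - {"dz":0.02,"aperture":0}
    - {"aperture":0}
    - {"aperture":0}

```text
clock: 13.9
position: [0.4447, 0.0864, 0.1763]
ee_rot: [-2.322, -2.115, 0.002]
force: [-0.1, 0.2, -0.3]
width: 0.271
gripper_force: 24.9
```

```bash
python3 look.py w7
python3 -c "
from h import *
plan(.4477,.0868,.065,1.478,3)"
```

```text
row x3: [0.0002, 0.0008, 0.0152, -0.0003] |step| 0.0152 yaw0 1.477 t 13.95 tilt [-0.  -0.1]
```

View pics/w7.png

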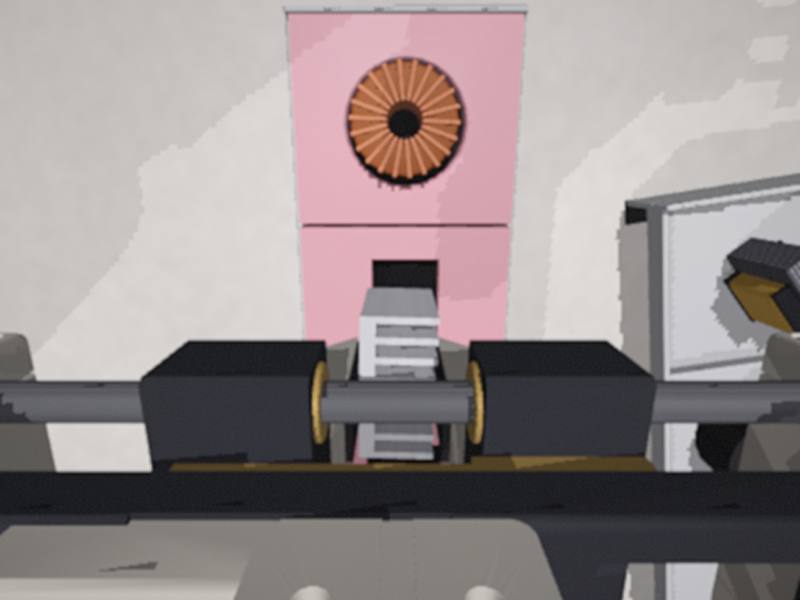

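Run:
```python
from h import *
import pickle
p=pickle.load(open('w7.pkl','rb'));f=1.5625
s=p['_s'];M=R.from_rotvec(s['ee_rot']).as_matrix();print(s['position'])
for u,v,z in[(372,260,.052),(438,260,.052),(361,317,.1323),(438,317,.1323),(360,457,.1323),(436,457,.1323)]:
    X=pix2w(p,u/f,v/f,z);print(X.round(4),(M.T@(X-s['position'])).round(4))
plan(.4477,.0868,.065,1.478,3)
```

```text
[0.44465834 0.08635002 0.17632479]
[0.435  0.1171 0.052 ] [ 0.0298 -0.0124  0.1243]
[0.4667 0.1141 0.052 ] [0.0298 0.0195 0.1243]
[0.4355 0.1135 0.1323] [ 0.0262 -0.0116  0.044 ]
[0.4596 0.1113 0.1323] [0.0262 0.0126 0.044 ]
[0.4295 0.0636 0.1323] [-0.024  -0.0129  0.044 ]
[0.4554 0.0612 0.1323] [-0.024   0.0131  0.044 ]
row x3: [0.0002, 0.0008, 0.0152, -0.0003] |step| 0.0152 yaw0 1.477 t 13.95 tilt [-0.  -0.1]
```

nudge_tcp:
  offsets:
    - {"dy":0.001,"dz":0.0152,"aperture":0}
    - {"dy":0.001,"dz":0.0152,"aperture":0}
    - {"dy":0.0008,"dz":0.0152,"aperture":0}
    - {"aperture":0}
    - {"dz":0.004,"aperture":0}
    - {"dz":0.0045,"aperture":0}
    - {"aperture":0}
    - {"aperture":0}

```text
clock: 14.75
position: [0.4476, 0.0865, 0.1226]
ee_rot: [2.322, 2.116, 0.0]
force: [-0.2, -0.1, -0.9]
width: 0.269
gripper_force: 24.9
```

```bash
python3 -c "
from h import *
plan(.4476,.0868,.056,1.478,1)"
```

```text
row x1: [0.0003, -0.0, 0.0006, 0.0001] |step| 0.0007 yaw0 1.478 t 14.75 tilt [ 0.4 -0. ]
```

nudge_tcp:
  offsets:
    - {"dz":0.0006,"aperture":0}
    - {"aperture":0}
    - {"aperture":0.4}
    - {"aperture":0.55}
    - {"aperture":0.6}
    - {"dz":-0.02,"aperture":0.8}
    - {"dz":-0.035,"aperture":1}
    - {"dz":-0.03,"aperture":1}
    - {"aperture":1}

```text
clock: 15.65
position: [0.4493, 0.0873, 0.2101]
ee_rot: [2.32, 2.114, 0.008]
force: [0.0, -0.1, -0.1]
width: 0.827
gripper_force: 0.0
```

```bash
python3 -c "
from h import *
plan(.6385,.0844,.125,2.157,7)"
```

```text
row x7: [-0.0058, 0.0269, 0.0027, -0.097] |step| 0.0277 yaw0 1.478 t 15.65 tilt [6.1 1.2]
```

nudge_tcp:
  offsets:
    - {"dx":-0.0058,"dy":0.0269,"spin":-0.097,"aperture":1}
    - {"dx":-0.0058,"dy":0.0269,"spin":-0.097,"aperture":1}
    - {"dx":-0.0058,"dy":0.0269,"spin":-0.097,"aperture":1}
    - {"dx":-0.0058,"dy":0.0269,"dz":0.003,"spin":-0.097,"aperture":1}
    - {"dx":-0.0058,"dy":0.0269,"dz":0.005,"spin":-0.097,"aperture":1}
    - {"dx":-0.0058,"dy":0.0269,"dz":0.005,"spin":-0.097,"aperture":1}
    - {"dx":-0.0058,"dy":0.0269,"dz":0.006,"spin":-0.097,"aperture":1}
    - {"aperture":1}
    - {"aperture":1}
    - {"aperture":1}

```text
clock: 16.65
position: [0.6355, 0.0838, 0.1873]
ee_rot: [-1.486, -2.767, 0.001]
force: [0.1, -0.2, 0.5]
width: 0.999
gripper_force: 0.0
```

```bash
python3 look.py w8 transformer heatsink
python3 -c "
from h import *
plan(.6385,.0844,.045,2.157,3)"
```

```text
transformer [(0.77, array([0.6363, 0.0918, 0.0694]))] [array([261., 199.])]
heatsink [(0.74, array([0.4577, 0.0917, 0.0688]))] [array([39., 57.])]
row x3: [-0.0003, 0.0009, 0.0257, -0.0001] |step| 0.0257 yaw0 2.157 t 16.8 tilt [ 0.2 -0.6]
```

View pics/w8.png

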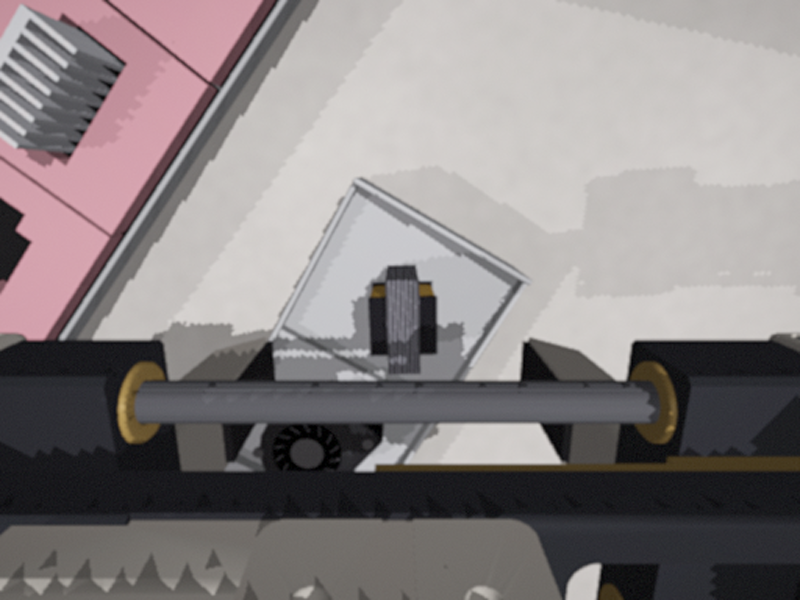

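Run:
```python
from h import *
import pickle
p=pickle.load(open('w8.pkl','rb'));f=1.5625
s=p['_s'];M=R.from_rotvec(s['ee_rot']).as_matrix();print(s['position'])
for u,v,z in[(388,279,.07),(417,279,.07),(388,373,.07),(419,373,.07)]:
    X=pix2w(p,u/f,v/f,z);print(X.round(4),(M.T@(X-s['position'])).round(4))
plan(.6385,.0844,.045,2.157,3)
```

```text
[0.63545118 0.08376176 0.18732429]
[0.6199 0.0999 0.07  ] [ 0.022  -0.0039  0.1173]
[0.6313 0.1075 0.07  ] [0.022  0.0098 0.1173]
[0.6463 0.0597 0.07  ] [-0.026  -0.0041  0.1173]
[0.6592 0.0683 0.07  ] [-0.026   0.0114  0.1173]
row x3: [-0.0003, 0.0009, 0.0257, -0.0001] |step| 0.0257 yaw0 2.157 t 16.8 tilt [ 0.2 -0.6]
```

nudge_tcp:
  offsets:
    - {"dx":-0.0003,"dy":0.0009,"dz":0.0255,"aperture":1}
    - {"dx":-0.0003,"dy":0.0009,"dz":0.0255,"aperture":1}
    - {"dx":-0.0003,"dy":0.0009,"dz":0.025,"aperture":1}
    - {"aperture":1}
    - {"aperture":1}

```text
clock: 17.3
position: [0.639, 0.0846, 0.1123]
ee_rot: [-1.485, -2.768, 0.0]
force: [0.2, 0.2, 0.7]
width: 0.999
gripper_force: 0.0
```

nudge_tcp:
  offsets:
    - {"aperture":0}
    - {"aperture":0}
    - {"aperture":0}
    - {"aperture":0}
    - {"aperture":0}
    - {"aperture":0}
    - {"aperture":0}
    - {"aperture":0}
    - {"aperture":0}
    - {"aperture":0}
  grip_force: 30

```text
clock: 18.3
position: [0.6391, 0.0846, 0.1117]
ee_rot: [-1.485, -2.769, 0.0]
force: [-0.5, -0.3, 0.9]
width: 0.367
gripper_force: 29.9
```

nudge_tcp:
  offsets:
    - {"dz":-0.02,"aperture":0}
    - {"dz":-0.03,"aperture":0}
    - {"dz":-0.035,"aperture":0}
    - {"aperture":0}

```text
clock: 18.7
position: [0.6413, 0.0857, 0.2014]
ee_rot: [1.482, 2.764, 0.008]
force: [0.7, 1.5, -1.7]
width: 0.369
gripper_force: 29.9
```

```bash
python3 -c "
from h import *
plan(.4392,-.0008,.125,1.478,7)"
```

```text
row x7: [-0.0035, -0.0318, 0.0015, 0.097] |step| 0.032 yaw0 2.157 t 18.7 tilt [7.1 1.8]
```

nudge_tcp:
  offsets:
    - {"dx":-0.0035,"dy":-0.0318,"spin":0.097,"aperture":0}
    - {"dx":-0.0035,"dy":-0.0318,"spin":0.097,"aperture":0}
    - {"dx":-0.0035,"dy":-0.0318,"spin":0.097,"aperture":0}
    - {"dx":-0.0035,"dy":-0.0318,"spin":0.097,"aperture":0}
    - {"dx":-0.0035,"dy":-0.0318,"spin":0.097,"aperture":0}
    - {"dx":-0.0035,"dy":-0.0318,"spin":0.097,"aperture":0}
    - {"dx":-0.0035,"dy":-0.0318,"dz":0.01,"spin":0.097,"aperture":0}
    - {"dz":0.01,"aperture":0}
    - {"aperture":0}
    - {"aperture":0}

```text
clock: 19.7
position: [0.438, -0.0017, 0.1767]
ee_rot: [2.321, 2.117, 0.001]
force: [-0.0, 0.2, -1.9]
width: 0.371
gripper_force: 29.9
```

```bash
python3 look.py w9
python3 -c "
from h import *
plan(.4392,-.0008,.065,1.478,3)"
```

```text
row x3: [0.0003, 0.0003, 0.0153, 0.0003] |step| 0.0153 yaw0 1.479 t 19.75 tilt [0.8 0.5]
```

View pics/w9.png

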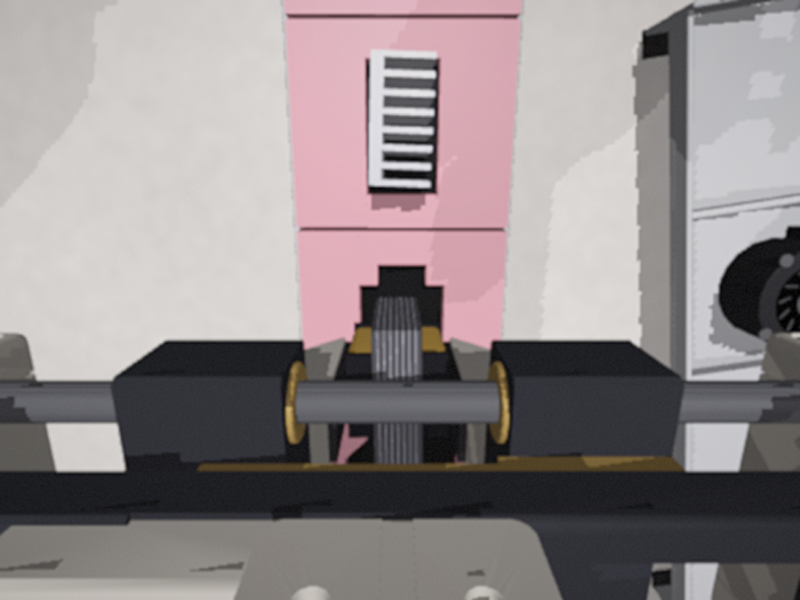

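Run:
```python
from h import *
import pickle
p=pickle.load(open('w9.pkl','rb'));f=1.5625
s=p['_s'];M=R.from_rotvec(s['ee_rot']).as_matrix();print(s['position'])
for u,v,z in[(378,266,.052),(426,266,.052),(361,287,.052),(442,287,.052),(374,328,.135),(420,328,.135)]:
    X=pix2w(p,u/f,v/f,z);print((M.T@(X-s['position'])).round(4))
```

```text
[ 0.43801063 -0.00170607  0.17672273]
[ 0.0267 -0.0095  0.1247]
[0.0267 0.0137 0.1247]
[ 0.0162 -0.018   0.1247]
[0.0163 0.0218 0.1247]
[ 0.0233 -0.0074  0.0417]
[0.0233 0.0069 0.0417]
```

nudge_tcp:
  offsets:
    - {"dx":0.0003,"dy":0.0005,"dz":0.0153,"aperture":0}
    - {"dx":0.0003,"dy":0.0005,"dz":0.0153,"aperture":0}
    - {"dy":0.0005,"dz":0.0153,"aperture":0}
    - {"aperture":0}
    - {"aperture":0}

```text
clock: 20.25
position: [0.4394, -0.0012, 0.1311]
ee_rot: [-2.321, -2.117, -0.0]
force: [-0.3, 0.4, -2.4]
width: 0.37
gripper_force: 29.9
```

```bash
python3 -c "
from h import *
plan(.4392,-.0008,.0562,1.478,2)"
```

```text
row x2: [0.0002, -0.0001, 0.0044, 0.0003] |step| 0.0044 yaw0 1.479 t 20.25 tilt [-0.   0.4]
```

nudge_tcp:
  offsets:
    - {"dx":-0.0005,"dz":0.0042,"aperture":0}
    - {"dz":0.0042,"aperture":0}
    - {"aperture":0}
    - {"aperture":0}

```text
clock: 20.65
position: [0.4387, -0.002, 0.1225]
ee_rot: [2.322, 2.116, -0.0]
force: [-0.5, -0.2, -2.8]
width: 0.366
gripper_force: 29.9
```

nudge_tcp:
  offsets:
    - {"aperture":0.5}
    - {"aperture":0.6}
    - {"aperture":0.7}
    - {"dz":-0.02,"aperture":0.8}
    - {"dz":-0.035,"aperture":1}
    - {"dz":-0.03,"aperture":1}
    - {"aperture":1}

```text
clock: 21.35
position: [0.4407, -0.0016, 0.2108]
ee_rot: [2.319, 2.113, 0.007]
force: [0.5, -0.8, 0.4]
width: 0.929
gripper_force: 0.0
```

```bash
python3 -c "
from h import *
plan(.6385,-.0055,.12,1.476,6)"
```

```text
row x6: [0.0024, 0.0329, 0.0041, 0.0003] |step| 0.0332 yaw0 1.478 t 21.35 tilt [ 6.5 -0. ]
```

nudge_tcp:
  offsets:
    - {"dx":0.0022,"dy":0.0329,"aperture":1}
    - {"dx":0.0022,"dy":0.0329,"aperture":1}
    - {"dx":0.0022,"dy":0.0329,"aperture":1}
    - {"dx":0.0022,"dy":0.0329,"dz":0.005,"aperture":1}
    - {"dx":0.0022,"dy":0.0329,"dz":0.01,"spin":0.003,"aperture":1}
    - {"dx":0.0022,"dy":0.0329,"dz":0.01,"spin":0.003,"aperture":1}
    - {"aperture":1}
    - {"aperture":1}

```text
clock: 22.15
position: [0.6361, -0.0071, 0.1809]
ee_rot: [-2.327, -2.108, 0.003]
force: [0.5, -0.5, 0.4]
width: 1.0
gripper_force: 0.0
```

```bash
python3 look.py w10 transformer blower
python3 -c "
from h import *
plan(.6376,-.0065,.045,1.471,3)"
```

```text
transformer [(0.88, array([0.4466, 0.0163, 0.0546]))] [array([ 12., 197.])]
blower [(0.79, array([ 0.6388, -0.0099,  0.0604]))] [array([259., 209.])]
row x3: [0.0003, 0.0007, 0.0238, 0.0005] |step| 0.0238 yaw0 1.473 t 22.3 tilt [-0.5 -0.2]
```

View pics/w10.png

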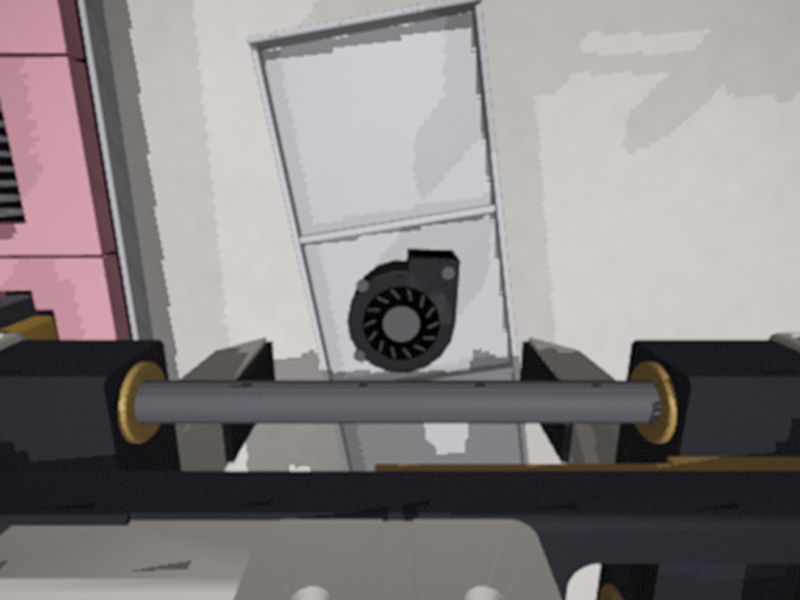

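Run:
```python
from h import *
import pickle
p=pickle.load(open('w10.pkl','rb'));f=1.5625
s=p['_s'];M=R.from_rotvec(s['ee_rot']).as_matrix();print(s['position'])
for u,v,z in[(401,322,.06),(408,260,.06),(459,264,.06),(455,325,.06),(349,320,.06),(401,371,.06)]:
    X=pix2w(p,u/f,v/f,z);print(X.round(4),(M.T@(X-s['position'])).round(4))
```

```text
[ 0.63606891 -0.00709002  0.18089919]
[ 0.6374 -0.0078  0.06  ] [-0.0005  0.0016  0.1209]
[0.6437 0.0227 0.06  ] [0.0304 0.0049 0.1209]
[0.6676 0.0184 0.06  ] [0.0285 0.0292 0.1208]
[ 0.6637 -0.0119  0.06  ] [-0.0021  0.0283  0.1208]
[ 0.612  -0.0043  0.06  ] [ 0.0005 -0.0239  0.121 ]
[ 0.6349 -0.0337  0.06  ] [-0.0266  0.0017  0.1209]
```

nudge_tcp:
  offsets:
    - {"dx":-0.0003,"dy":0.001,"dz":0.0235,"spin":0.01,"aperture":1}
    - {"dx":-0.0003,"dy":0.001,"dz":0.0235,"spin":0.01,"aperture":1}
    - {"dy":0.0005,"dz":0.0235,"spin":0.005,"aperture":1}
    - {"dz":0.001,"aperture":1}
    - {"aperture":1}

```text
clock: 22.8
position: [0.6385, -0.008, 0.1115]
ee_rot: [-2.354, -2.08, 0.0]
force: [0.4, 0.5, 1.2]
width: 1.001
gripper_force: 0.0
```

nudge_tcp:
  offsets:
    - {"aperture":0}
    - {"aperture":0}
    - {"aperture":0}
    - {"aperture":0}
    - {"aperture":0}
    - {"aperture":0}
    - {"aperture":0}
  grip_force: 25

```text
clock: 23.5
position: [0.639, -0.0081, 0.1111]
ee_rot: [2.354, 2.08, 0.0]
force: [-0.8, -0.7, 3.2]
width: 0.584
gripper_force: 25.0
```

nudge_tcp:
  offsets:
    - {"dz":-0.02,"aperture":0}
    - {"dz":-0.03,"aperture":0}
    - {"dz":-0.03,"aperture":0}
    - {"aperture":0}

```text
clock: 23.9
position: [0.641, -0.0076, 0.1951]
ee_rot: [2.352, 2.077, 0.008]
force: [-0.2, 0.8, -0.3]
width: 0.584
gripper_force: 25.0
```

```bash
python3 -c "
from h import *
plan(.4311,-.0942,.125,1.478,7)"
```

```text
row x7: [-0.0156, -0.0284, 0.0006, -0.0044] |step| 0.0324 yaw0 1.447 t 23.9 tilt [6.6 0.5]
```

nudge_tcp:
  offsets:
    - {"dx":-0.0156,"dy":-0.0284,"spin":-0.0044,"aperture":0}
    - {"dx":-0.0156,"dy":-0.0284,"spin":-0.0044,"aperture":0}
    - {"dx":-0.0156,"dy":-0.0284,"spin":-0.0044,"aperture":0}
    - {"dx":-0.0156,"dy":-0.0284,"spin":-0.0044,"aperture":0}
    - {"dx":-0.0156,"dy":-0.0284,"spin":-0.0044,"aperture":0}
    - {"dx":-0.0156,"dy":-0.0284,"spin":-0.0044,"aperture":0}
    - {"dx":-0.0156,"dy":-0.0284,"dz":0.005,"spin":-0.0044,"aperture":0}
    - {"dz":0.01,"aperture":0}
    - {"aperture":0}
    - {"aperture":0}

```text
clock: 24.9
position: [0.4301, -0.0943, 0.1758]
ee_rot: [-2.321, -2.116, -0.001]
force: [0.3, -0.1, -1.3]
width: 0.584
gripper_force: 25.0
```

```bash
python3 look.py w11
python3 -c "
from h import *
plan(.4311,-.0942,.065,1.478,3)"
```

```text
row x3: [0.0, 0.0002, 0.015, 0.0003] |step| 0.015 yaw0 1.479 t 24.95 tilt [0.7 0.5]
```

View pics/w11.png

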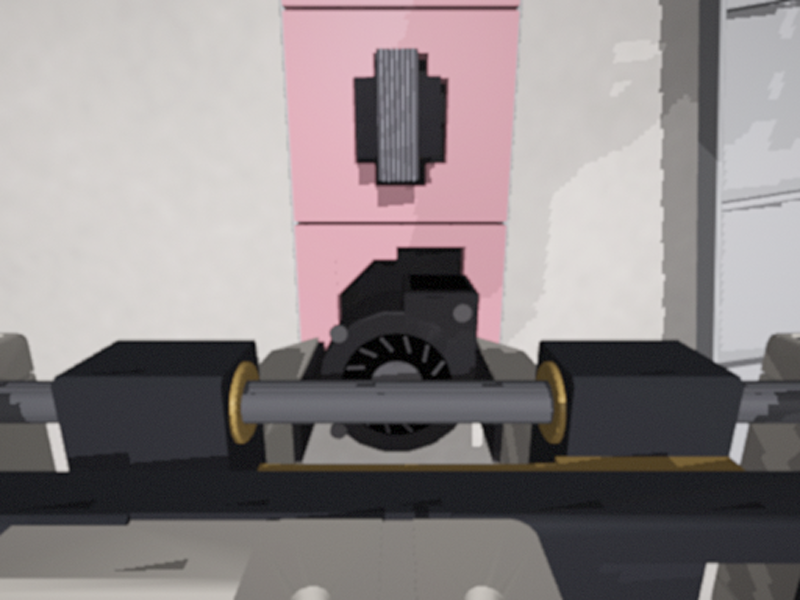

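Run:
```python
from h import *
import pickle
p=pickle.load(open('w11.pkl','rb'));f=1.5625
s=p['_s'];M=R.from_rotvec(s['ee_rot']).as_matrix();print(s['position'])
for u,v,z in[(398,248,.052),(464,248,.052),(340,300,.052),(404,290,.1243),(477,293,.1243),(398,449,.1243)]:
    X=pix2w(p,u/f,v/f,z);print((M.T@(X-s['position'])).round(4))
plan(.4311,-.0942,.065,1.478,3)
```

```text
[ 0.43011954 -0.09425347  0.17583344]
[0.0357 0.0002 0.1239]
[0.0357 0.0317 0.1239]
[ 0.0099 -0.0284  0.1238]
[0.0331 0.002  0.0516]
[0.0321 0.0259 0.0516]
[-0.0258  0.0001  0.0515]
row x3: [0.0, 0.0002, 0.015, 0.0003] |step| 0.015 yaw0 1.479 t 24.95 tilt [0.7 0.5]
```

nudge_tcp:
  offsets:
    - {"dx":-0.0008,"dy":0.001,"dz":0.015,"aperture":0}
    - {"dz":0.015,"aperture":0}
    - {"dz":0.015,"aperture":0}
    - {"aperture":0}
    - {"dz":0.004,"aperture":0}
    - {"dz":0.004,"aperture":0}
    - {"aperture":0}
    - {"aperture":0}

```text
clock: 25.75
position: [0.4304, -0.0956, 0.1232]
ee_rot: [2.322, 2.116, 0.0]
force: [-1.3, -0.6, -1.0]
width: 0.587
gripper_force: 25.0
```

```bash
python3 -c "
from h import *
plan(.4311,-.0946,.0558,1.478,1)"
```

```text
row x1: [0.0011, 0.0006, 0.0014, -0.0001] |step| 0.0019 yaw0 1.478 t 25.75 tilt [ 0.5 -0.2]
```

nudge_tcp:
  offsets:
    - {"dx":0.0005,"dy":0.0005,"dz":0.0013,"aperture":0}
    - {"aperture":0}
    - {"aperture":0.7}
    - {"aperture":0.75}
    - {"aperture":0.8}
    - {"dz":-0.02,"aperture":0.9}
    - {"dz":-0.035,"aperture":1}
    - {"dz":-0.04,"aperture":1}
    - {"dx":-0.03,"dz":-0.04,"aperture":1}
    - {"dx":-0.045,"dz":-0.03,"aperture":1}

```text
clock: 26.75
position: [0.425, -0.1653, 0.2874]
ee_rot: [2.315, 2.12, 0.004]
force: [1.5, -0.4, -0.4]
width: 0.996
gripper_force: 0.0
```

nudge_tcp:
  offsets:
    - {"dx":-0.045,"dz":-0.03,"aperture":1}
    - {"dx":-0.03,"aperture":1}
    - {"aperture":1}
    - {"aperture":1}

```text
clock: 27.15
position: [0.4171, -0.2379, 0.3118]
ee_rot: [-2.323, -2.114, -0.0]
force: [-0.4, 1.8, 0.2]
width: 0.997
gripper_force: 0.0
```

```bash
python3 look.py w12 blower transformer heatsink
```

```text
blower [(0.66, array([ 0.4293, -0.1001,  0.0744]))] [array([254.,  43.])]
transformer [] []
heatsink [] []
```

View pics/w12.png

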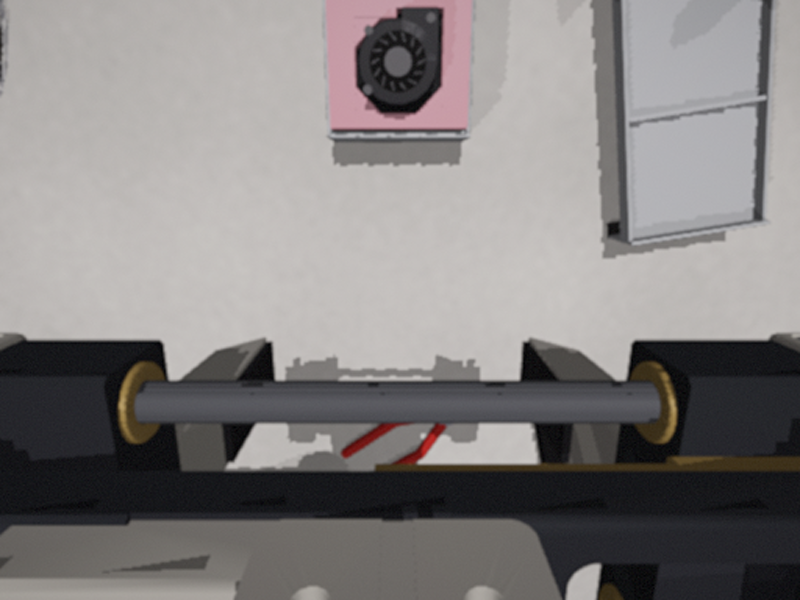

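Run:
```python
from h import *
import pickle
p=pickle.load(open('w12.pkl','rb'));f=1.5625
print(pix2w(p,398/f,62/f,.07).round(4),'expected hub',(.4311-.0003,-.0912-.003))
print(workorder.sign_off())
```

```text
[ 0.4307 -0.0958  0.07  ] expected hub (0.43079999999999996, -0.0942)
the job is handed in; nothing more can be done
None
```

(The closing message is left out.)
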